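# Vent the vacuum station through the lever guard

## Robot

A 7-joint arm with a two-finger parallel gripper is mounted at the origin on the work surface. World frame = base frame: x ahead of the robot, y to its left, z up, the work surface at z = 0. Lengths are in m, angles in rad, forces in N, time in s.
With the tool pointing down it reaches from about 0.4 to 0.875 m from the base axis. Payload 19.3 kg.
Tool frame: the origin (TCP) lies at the very end of the fingers, on their centre line; the grasp point (between the pads) lies bot.tcp_to_grasp behind it (bot.tcp_to_grasp is the distance from the TCP to the grasp point, in m); z points along the fingers, y is the direction in which the jaws open and shut (so a half turn about z gives the same grasp; the last joint's range is limited). The gripper opens to 85 mm and grips with 20 to 120 N. Pads are 22 mm wide; open, the fingers measure 114 mm over their backs; the gripper's body (76 mm by 85 mm) begins 54 mm behind the grasp point. The pads swing forward as they close: fully open they stand 13 mm farther back than shut.
Start: joints at [-1.171, 0.521, -0.036, 1.599, 0.021, 1.021, -0.113], TCP at [0.283, 0.557, 0.231] pointing down, gripper open.
Joint ranges: [-2.91, 2.91], [-0.3, 2.13], [-1.5, 1.42], [0.17, 2.43], [-1.26, 4.41], [0.16, 1.93], [-2.52, 2.52]. Speed limits (rad/s): [1.89, 1.89, 2.39, 2.39, 3.01, 3.01, 3.01].

## Interface

Orientations are given as [roll, pitch, yaw] about the fixed x, y, z axes, in that order (R = Rz(yaw) Ry(pitch) Rx(roll)).
In Python, from workcell import bot gives the robot as it stands.
- The arm moves only by the tool servo_tool, never from a script. Its argument "targets" is a list of rows, each a list of 2 entries, a list of its own where there are three numbers: the shift along the tool's x, y, z in units of 0.05 m (1.0 is 0.05 m), then the turn about the tool's z in units of 5 degrees (1.0 is 5 degrees). A call has 1 to 12 rows; each row shifts and turns the commanded pose from where the row before left it, along the tool's axes as they then stand; what a row does not reach is not made up. A row lasts 1/8 s, in which the tool goes at most 62.5 mm and 10.7 degrees, less where a joint would pass 70% of its speed; a pose out of reach is approached as far as the arm can. A call with a number of a shift or a turn outside -1 to 1 is refused whole. A call with a gripper value outside its range is refused whole. "gripper" is the opening, from -1 (shut) to 1 (fully open), so that 0 is half open, set as the call begins (left out, the last holds). The fingers move at their own pace and stop on an object; "newtons" is the grip in N (left out, the last holds). Time passes only in rows, so rows that do not move let the fingers close. It gives the time, the measured TCP pose, the force and the opening at its end, in the units of the state.
- bot.observe(): the state, without advancing time (a new reading comes with each control period).
- bot.grab_frame(name): name is "side" or "top" or "wrist"; returns the picture (384x512x3 uint8, blue, green, red); there is no depth.
- bot.get_calibration(name): a dict with "fx", "fy", "cx", "cy" (pixels), "pose" (4x4, takes a point from camera to world coordinates). Camera axes: x right, y up, looking along -z (the intrinsics and any distortion apply to the point x, -y, -z); pixel columns grow to the right and rows downward; lengths in m; the calibration is good to about 2 mm. A picture is of the moment at which its call begins: read the wrist's pose just before it. get_calibration takes no time and is no camera call; for the wrist camera it gives the pose at the moment of the call.
- bot.job_done(): hands the job in, once; it reports no verdict.
The state is a dict: "clock": time; "qpos": joint angles; "qd": joint speeds; "joint_efforts": joint torques, N m; "position": TCP position; "tool_rot": TCP orientation; "force": force on the tool from outside, world axes, zero at the start; "moment": the same for the moment, N m; "grip_width": finger opening in m.
Only numpy, scipy, OpenCV 4.12 (cv2) and the standard library are available. Lean on these libraries where they do the work, as an engineer would, in place of code of your own. Each camera call takes 0.05 s, during which the arm holds its last target.

## Task

Vent the vacuum station: with the fingertips, reach down through the guard window over the blue isolation lever and press that lever down to its stop, then reach through the window over the green vent lever, press it down to its stop too and keep it pressed; the program finishes while holding the green lever down. Do not press the green lever before the blue one is fully down, and leave the red lever as it is. Never touch the yellow guard frame or the console, and do not disturb the bottle, mug, screwdriver or steel flange ring around it.

Things in the scene. Friction and masses are not known exactly. Their poses are not given: they have to be found in the camera images.
- console: grey valve console, 240 (x) x 400 (y) x 85 mm high, fixed to the bench; origin at the centre of its underside, on the bench. Its x axis points away from the robot within 20 degrees. It carries the yellow guard, and behind it at x = 230 mm a steel chamber, 164 mm across and 108 mm high. None of this may be touched
- guard (a point): centre of the top face of the yellow guard plate, 150 mm above the bench. Plate 6 mm thick, 140 (x) x 360 (y) mm, with three windows 84 x 84 mm centred at x = 0 and y = -112, 0, +112 mm (console axes), one lever below each, in any order. Fence bars close the sides below the plate: the levers are reached only from above through the windows
- blue_unit: fixed mount of the blue lever on the console deck; origin on the deck (85 mm above the bench) straight below the lever's blue T-handle; axes as the console's
- green_unit: fixed mount of the green lever on the console deck; origin on the deck (85 mm above the bench) straight below the lever's green T-handle; axes as the console's
- red_unit: fixed mount of the red lever on the console deck; origin on the deck (85 mm above the bench) straight below the lever's red T-handle; axes as the console's
- blue_handle (a point): centre of the blue T-handle, a round bar 18 mm in diameter and 44 mm long (along the console's y), at the end of the blue lever. Top of the bar 9 mm higher. About 123 mm above the bench with the lever fully up, 101 mm when fully down. It lies within 4 mm of the centre of its guard window
- green_handle (a point): centre of the green T-handle, a round bar 18 mm in diameter and 44 mm long (along the console's y), at the end of the green lever. Top of the bar 9 mm higher. About 123 mm above the bench with the lever fully up, 101 mm when fully down. It lies within 4 mm of the centre of its guard window
- red_handle (a point): centre of the red T-handle, a round bar 18 mm in diameter and 44 mm long (along the console's y), at the end of the red lever. Top of the bar 9 mm higher. About 123 mm above the bench with the lever fully up, 101 mm when fully down. It lies within 4 mm of the centre of its guard window
- blue_lever (a joint): blue lever: 0 = fully up, grows as the handle is pressed down, 0.44 rad = on its lower stop. The hinge lies 50 mm from the handle towards the console's +x, parallel to the console's y. Stiff hinge: about 3 N at the handle moves it and it stays where it is left. Starts up or slightly lowered.
- green_lever (a joint): green lever: 0 = fully up, grows as the handle is pressed down, 0.44 rad = on its lower stop. The hinge lies 50 mm from the handle towards the console's +x, parallel to the console's y. Spring return: takes 3 N at the handle to start and 8 N at the stop, and springs back up when let go. Starts fully up.
- red_lever (a joint): red lever: 0 = fully up, grows as the handle is pressed down, 0.44 rad = on its lower stop. The hinge lies 50 mm from the handle towards the console's +x, parallel to the console's y. Purge lever, not to be moved. Stiff hinge as the blue one; starts anywhere from up to half down.
- bottle: white capped bottle, 60 mm diameter, 150 mm high, standing on the bench beside the console; origin at the centre of its underside
- mug: white mug, 80 mm diameter, 90 mm high, standing on the bench beside the console; origin at the centre of its underside
- screwdriver: orange-handled screwdriver, lying on the bench between robot and console; origin on its underside, x axis along it
- flange: steel flange ring, 54 mm outside diameter, 14 mm high, on the bench between robot and console; origin at the centre of its underside

How it is judged:
On the way, in this order (a step that is already met when the one before it is completed fails the run):
1. the blue lever is pressed down to its stop while the green one is still up (value of joint blue_lever above 0.37 rad and value of joint green_lever below 0.1 rad), for 0.2 s.
2. the green lever is pressed down to its stop by the fingers (value of joint green_lever above 0.37 rad and contact force between the fingers and green_unit above 1 N), for 0.2 s.
At the end, for the whole second after the job is handed in: blue and green levers both down to within 0.07 rad of their stops, the fingers bearing on the green lever with more than 1 N and off the blue one, red handle within 5 mm of its start, bottle, mug, screwdriver and flange within 20 mm of where they stood (all of step 2 and value of joint blue_lever above 0.37 rad and contact force between the fingers and blue_unit below 0.5 N and distance of red_handle from where it was at the start of the episode below 0.005 m and distance of each of bottle, mug, screwdriver, flange from where it was at the start of the episode below 0.02 m); the arm keeps its last pose, push and grip.
It fails at once if the robot touches the guard frame or the console (contact force between any of the fingers, the arm and console above 0.5 N).
It fails at once if the green lever is pressed before the blue one is fully down (value of joint green_lever above 0.15 rad and value of joint blue_lever below 0.37 rad).
It fails at once if the red lever is moved (distance of red_handle from where it was at the start of the episode above 0.005 m).
It fails at once if the bottle, mug, screwdriver or flange is pushed or lifted (distance of any of bottle, mug, screwdriver, flange from where it was at the start of the episode above 0.02 m).
It also fails if it takes over 42 s, if anything falls off the work surface, if the arm or the gripper's body presses on something with over 40 N, if the wrist force passes 120 N, or if a joint passes its speed limit or range.

## Working session

There is one attempt and no reset: what is moved stays moved. The work goes in short steps, Python scripts to look and compute and a tool call to move; the robot and the scene stay as the last step left them, time stands still between calls to the robot, and variables do not carry over. Pictures are saved under pics/ and viewed, and the job is handed in when it is done.

Besides the shell and the picture viewer there is one more tool, called after "Emit:" in YAML: its name, and indented under it one key for each argument. servo_tool: Moves the arm, as the interface text tells. Its arguments: {"type":"object","properties":{"targets":{"type":"array","items":{"type":"array"}},"gripper":{"type":"number"},"newtons":{"type":"number"}},"required":["targets"]}

```bash
mkdir -p pics; ls
cat > h.py <<'E'
from workcell import bot
import numpy as np, cv2
def ray(c,u,v):
    d=np.array([(u-c["cx"])/c["fx"],-(v-c["cy"])/c["fy"],-1.0]); P=np.array(c["pose"])
    return P[:3,3],P[:3,:3]@d
def onz(c,u,v,z):
    o,d=ray(c,u,v); return o+d*(z-o[2])/d[2]
def proj(c,p):
    P=np.array(c["pose"]); q=P[:3,:3].T@(np.array(p)-P[:3,3]); return c["cx"]+c["fx"]*q[0]/-q[2], c["cy"]+c["fy"]*q[1]/q[2]
E
python3 - <<'E'
from h import *
s=bot.observe();print(s, bot.tcp_to_grasp)
for n in("top","side","wrist"):
    c=bot.get_calibration(n);print(n,c)
    cv2.imwrite(f"pics/{n}0.png",bot.grab_frame(n))
E
```

```text
pics
{'clock': 0.0, 'qpos': array([-1.17121891,  0.5220289 , -0.03633544,  1.60002932,  0.02118943,
        1.02106961, -0.1128175 ]), 'qd': array([-0.00021298,  0.00264494,  0.00046394,  0.00028244, -0.00076489,
       -0.00157088,  0.00021886]), 'joint_efforts': array([-6.76817835e-04, -9.27104759e+01,  1.97895348e+00, -3.69936526e+01,
        1.76397135e-02,  8.20394838e-03, -4.08346602e-05]), 'position': array([0.28280054, 0.55697265, 0.23070872]), 'tool_rot': array([-3.14044408e+00,  6.88704258e-05,  2.67178963e+00]), 'force': array([ 0.3709635 ,  0.25780701, -0.35023252]), 'moment': array([0.01205489, 0.01948706, 0.01702075]), 'grip_width': 0.08545566731200575} 0.0187
top {'fx': 498.90897413091136, 'fy': 498.90897413091136, 'cx': 253.99604576664467, 'cy': 187.89651788134898, 'pose': array([[ 0.00545024,  0.99626054, -0.08622783,  0.43310075],
       [-0.9999639 ,  0.00486775, -0.00696407,  0.05438851],
       [-0.00651829,  0.08626267,  0.9962511 ,  1.41428398],
       [ 0.        ,  0.        ,  0.        ,  1.        ]])}
side {'fx': 406.6897058954553, 'fy': 406.6897058954553, 'cx': 253.49353934977177, 'cy': 190.15719601549446, 'pose': array([[ 0.82070382,  0.3937099 , -0.41405042, -0.00507053],
       [-0.57112927,  0.54499294, -0.61383552, -0.75231902],
       [-0.01601857,  0.74025348,  0.67213704,  0.96918407],
       [ 0.        ,  0.        ,  0.        ,  1.        ]])}
wrist {'fx': 294.75650547281407, 'fy': 294.75650547281407, 'cx': 256.6218333737362, 'cy': 191.87156223698827, 'pose': array([[ 0.45216311, -0.85602828, -0.25052767,  0.21941712],
       [ 0.89193453,  0.43359847,  0.1282387 ,  0.58896833],
       [-0.00114754, -0.28143909,  0.95957841,  0.37446373],
       [ 0.        ,  0.        ,  0.        ,  1.        ]])}
```

View pics/top0.png

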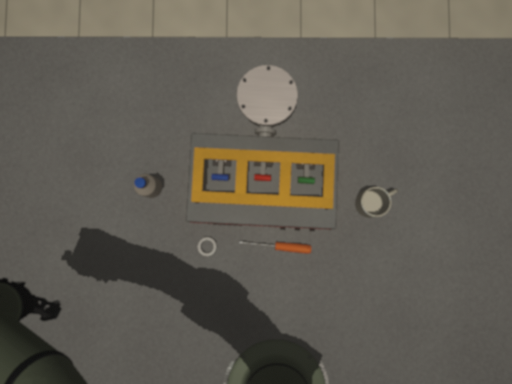

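View pics/side0.png

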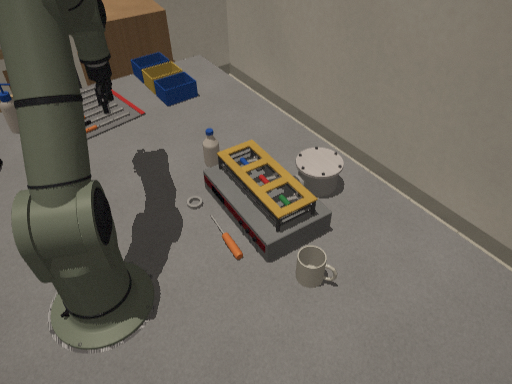

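```bash
cat > m.py <<'E'
from h import *
def masks(im):
    h=cv2.cvtColor(im,cv2.COLOR_BGR2HSV)
    R=lambda a,b:cv2.inRange(h,a,b)
    return dict(yellow=R((15,120,80),(30,255,255)),blue=R((108,140,50),(125,255,255)),green=R((45,90,40),(85,255,255)),red=R((172,150,60),(180,255,255))|R((0,170,60),(4,255,255)))
E
python3 - <<'E'
from m import *
for n in("top","side"):
    im=cv2.imread(f"pics/{n}0.png");c=bot.get_calibration(n);M=masks(im)
    for k,m in M.items():
        N,l,st,ce=cv2.connectedComponentsWithStats(m)
        for i in range(1,N):
            if st[i,4]>12: print(n,k,st[i],ce[i].round(1), onz(c,*ce[i],.150 if k=="yellow" else .128).round(4))
    if n=="top":
        cs,h=cv2.findContours(M["yellow"],cv2.RETR_CCOMP,cv2.CHAIN_APPROX_NONE)
        for q,hh in zip(cs,h[0]):
            if cv2.contourArea(q)>200:
                w=np.array([onz(c,u,v,.15)[:2] for u,v in q[:,0]],np.float32)
                print("yel",hh[3],cv2.minAreaRect(w))
a=cv2.imread("pics/top0.png")[120:240,170:350]
cv2.imwrite("pics/t0z.png",cv2.resize(a,None,fx=4.4,fy=4.4,interpolation=cv2.INTER_CUBIC))
a=cv2.imread("pics/side0.png")[130:250,195:335]
cv2.imwrite("pics/s0z.png",cv2.resize(a,None,fx=4.8,fy=4.8,interpolation=cv2.INTER_CUBIC))
E
```

```text
top yellow [ 191  147  144   62 4779] [262.7 177.7] [0.5687 0.0412 0.15  ]
top blue [213 175  14   4  46] [219.1 176.8] [0.5728 0.1542 0.128 ]
top blue [136 179   9   8  62] [139.9 182.4] [0.5573 0.3595 0.128 ]
top green [298 177  16   6  83] [305.4 179.8] [ 0.5662 -0.0696  0.128 ]
top red [255 175  15   5  66] [261.9 177.2] [0.5723 0.043  0.128 ]
yel -1 ((0.5694912672042847, 0.041034504771232605), (0.36100372672080994, 0.1414395123720169), 87.62118530273438)
yel 0 ((0.5651895403862, -0.07024702429771423), (0.08689451962709427, 0.08635426312685013), 87.48707580566406)
yel 0 ((0.5699906945228577, 0.04037268087267876), (0.0869603082537651, 0.08619482070207596), 87.85253143310547)
yel 0 ((0.5751969814300537, 0.15170826017856598), (0.08575902879238129, 0.08665496855974197), 87.65772247314453)
side yellow [142  60  40  34 536] [158.3  73.1] [0.5984 0.8751 0.15  ]
side yellow [ 217  140  100   79 2225] [266.7 178.9] [0.5624 0.0144 0.15  ]
side blue [131  53  38  30 417] [146.4  62.9] [0.614  1.0499 0.128 ]
side blue [154  72  44  34 970] [175.4  88.1] [0.6132 0.7447 0.128 ]
side blue [  0  84  11  18 105] [ 4.1 94.4] [1.0000e-03 1.1303e+00 1.2800e-01]
side blue [206 129   7   6  36] [208.9 131.4] [0.5635 0.3752 0.128 ]
side blue [240 158   8   7  33] [243.3 160.8] [0.5688 0.1556 0.128 ]
side green [279 195  12  10  64] [283.7 199.5] [ 0.5627 -0.0715  0.128 ]
side red [111  89  33  25 104] [127.4 102.1] [0.401 0.756 0.128]
side red [259 175  10   8  44] [262.9 178.6] [0.5686 0.0432 0.128 ]
```

View pics/wrist0.png

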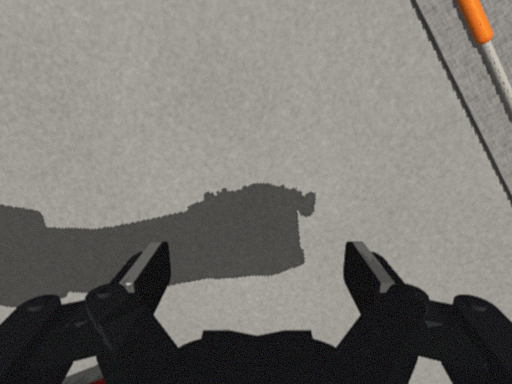

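The top view shows blue on the left (+y), red in the centre and green on the right (-y). The guard measures 361 x 141 mm against 360 x 140 mm given, yaw about -2.5°.

Emit:
servo_tool:
  targets:
    - [[0, 0, -0.1], -0.98]
    - [[0, 0, -0.1], -0.98]
    - [[0, 0, -0.1], -0.98]
    - [[0, 0, 0], -0.98]
    - [[0, 0, 0], -0.98]
    - [[0, 0, 0], 0]
  gripper: -1
  newtons: 60

```text
clock: 0.9
position: [0.283, 0.5571, 0.2461]
tool_rot: [-3.141, -0.0, 3.099]
force: [-0.4, 0.4, -0.1]
grip_width: -0.0003
```

Emit:
servo_tool:
  targets:
    - [[-0.5, -0.6, 0], 0]
    - [[-0.5, -0.6, 0], 0]
    - [[-0.5, -0.6, 0], 0]
    - [[-0.5, -0.6, 0], 0]
    - [[-0.5, -0.6, 0], 0]
    - [[-0.5, -0.6, 0], 0]
    - [[-0.5, -0.6, 0], 0]
    - [[-0.5, -0.6, 0], 0]
    - [[-0.5, -0.6, 0], 0]
    - [[-0.5, -0.6, 0], 0]
    - [[-0.5, -0.6, 0], 0]
    - [[0, 0, 0], 0]

```text
clock: 2.4
position: [0.5453, 0.213, 0.2461]
tool_rot: [-3.14, 0.0, 3.093]
force: [0.3, 0.7, 0.1]
grip_width: -0.0
```

Run:
```python
from h import *
s=bot.observe();p=s["position"];print(s["clock"],p,s["tool_rot"],s["grip_width"],s["force"])
y=s["tool_rot"][2];tx=np.array([np.cos(y),np.sin(y)]);ty=np.array([np.sin(y),-np.cos(y)])
d=np.array([.5752,.1517])-p[:2];print(d@tx/.05,d@ty/.05)
for n in("wrist","side","top"):
    cv2.imwrite(f"pics/{n}1.png",bot.grab_frame(n))
```

```text
2.4 [0.54527216 0.21301242 0.24609548] [-3.14047186e+00  3.53844053e-04  3.09264659e+00] -1.5738910419224517e-05 [0.33208601 0.72328796 0.11398784]
-0.6578361016003453 -1.1954944987035476
```

View pics/wrist1.png

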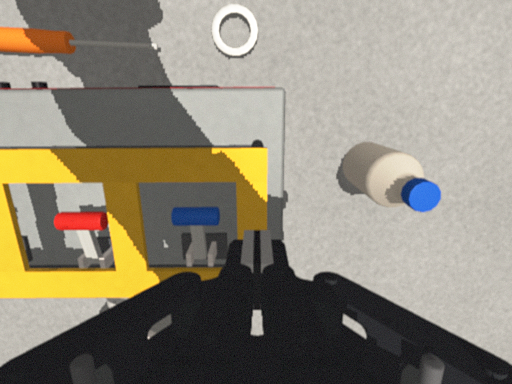

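View pics/side1.png

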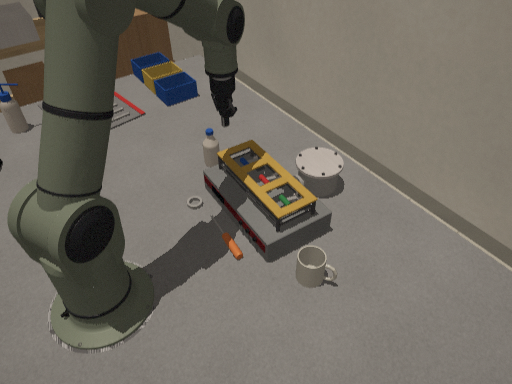

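```bash
cat > w.py <<'E'
from m import *
from scipy.spatial.transform import Rotation as Ro
def wrist(fn):
    s=bot.observe();c=bot.get_calibration("wrist");im=bot.grab_frame("wrist");cv2.imwrite(fn,im)
    M=masks(im)
    cs,h=cv2.findContours(M["yellow"],cv2.RETR_CCOMP,cv2.CHAIN_APPROX_NONE)
    for q,hh in zip(cs,h[0]):
        if cv2.contourArea(q)>800:
            w=np.array([onz(c,u,v,.15)[:2] for u,v in q[:,0]],np.float32);r=cv2.minAreaRect(w)
            print("yel",hh[3],np.round(r[0],4),np.round(r[1],4),round(r[2],1))
    for k in("blue","red","green"):
        N,l,st,ce=cv2.connectedComponentsWithStats(M[k])
        for i in range(1,N):
            if st[i,4]>150: print(k,st[i],ce[i].round(1),[onz(c,*ce[i],z)[:2].round(4) for z in(.101,.123)])
    return s,c,im
E
python3 - <<'E'
from w import *
s,c,im=wrist("pics/w2.png")
R=Ro.from_euler("xyz",s["tool_rot"]).as_matrix();p=s["position"]
print("cam in tool",R.T@(np.array(c["pose"])[:3,3]-p))
for u,v in [(228,245),(283,245),(170,280),(195,272),(345,280),(325,272),(130,300),(0,375),(243,232),(272,232)]:
    o,d=ray(c,u,v);o=R.T@(o-p);d=R.T@d
    print((u,v),[(o+d*(x-o[0])/d[0]).round(3) for x in(0,.011)])
E
```

```text
yel -1 [0.5726 0.096 ] [0.2485 0.1433] 87.6
yel 0 [0.5681 0.0417] [0.0819 0.0835] 87.5
blue [397 182  38  33 933] [415.8 197.8] [array([0.57  , 0.3789]), array([0.5625, 0.3667])]
blue [168 209  47  18 789] [191.2 217.7] [array([0.582 , 0.1459]), array([0.5736, 0.1515])]
red [ 50 213  53  18 878] [ 76.5 221.9] [array([0.5815, 0.0249]), array([0.5732, 0.0397])]
cam in tool [ 0.07123085 -0.00068655 -0.14367658]
(228, 245) [array([ 0.   , -0.016, -0.001]), array([ 0.011, -0.013, -0.023])]
(283, 245) [array([ 0.   ,  0.013, -0.001]), array([ 0.011,  0.011, -0.023])]
(170, 280) [array([ 0.   , -0.037, -0.034]), array([ 0.011, -0.032, -0.051])]
(195, 272) [array([ 0.   , -0.028, -0.028]), array([ 0.011, -0.024, -0.046])]
(345, 280) [array([ 0.   ,  0.037, -0.034]), array([ 0.011,  0.031, -0.051])]
(325, 272) [array([ 0.   ,  0.03 , -0.028]), array([ 0.011,  0.025, -0.046])]
(130, 300) [array([ 0.   , -0.049, -0.047]), array([ 0.011, -0.041, -0.062])]
(0, 375) [array([ 0.   , -0.071, -0.08 ]), array([ 0.011, -0.06 , -0.09 ])]
(243, 232) [array([ 0.   , -0.009,  0.016]), array([ 0.011, -0.007, -0.009])]
(272, 232) [array([0.   , 0.008, 0.016]), array([ 0.011,  0.007, -0.009])]
```

The wrist view shows the blue handle at (191,218) and the red at (77,222). That puts the blue handle at (0.574, 0.152), within 2 mm of its window centre. The shut fingers measure about ±25 mm where they pass the plate, which fits the ±42 mm window. Next I move over blue.

Emit:
servo_tool:
  targets:
    - [[-0.21, -0.4, 0], 0]
    - [[-0.21, -0.4, 0], 0]
    - [[-0.21, -0.39, 0], 0]
    - [[0, 0, 0.5], 0]
    - [[0, 0, 0.2], 0]
    - [[0, 0, 0], 0]
    - [[0, 0, 0], 0]

```text
clock: 3.48
position: [0.5729, 0.1558, 0.212]
tool_rot: [3.141, 0.001, 3.1]
force: [-0.4, 0.5, -0.3]
grip_width: -0.0001
```

Run:
```python
from w import *
s,c,im=wrist("pics/w3.png");print(s["position"],s["force"])
for n in("side","top"):
    im=bot.grab_frame(n);x=im[110:230,185:325] if n=="side" else im[120:240,170:350]
    cv2.imwrite(f"pics/{n}3.png",cv2.resize(x,None,fx=4.4,fy=4.4,interpolation=cv2.INTER_CUBIC))
```

```text
yel -1 [0.5721 0.0842] [0.2714 0.1407] 87.6
yel 0 [0.5684 0.0412] [0.082  0.0832] 87.6
blue [501 155  11  30 218] [507.1 170.2] [array([0.5656, 0.3767]), array([0.5601, 0.3578])]
blue [ 226  186   54   22 1093] [252.6 196.2] [array([0.5803, 0.1514]), array([0.5735, 0.1519])]
red [  88  191   61   21 1152] [118.2 200.9] [array([0.5798, 0.0292]), array([0.573 , 0.0403])]
[0.57289347 0.15579086 0.21202255] [-0.43114305  0.45257639 -0.27556035]
```

View pics/w3.png

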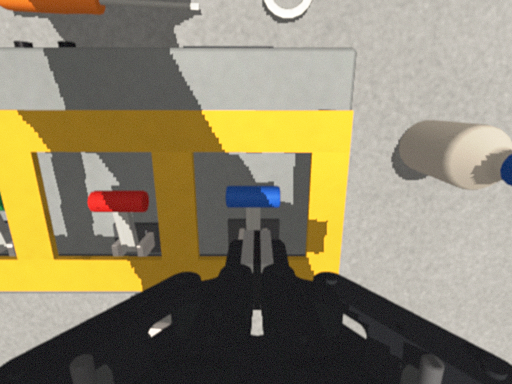

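View pics/side3.png

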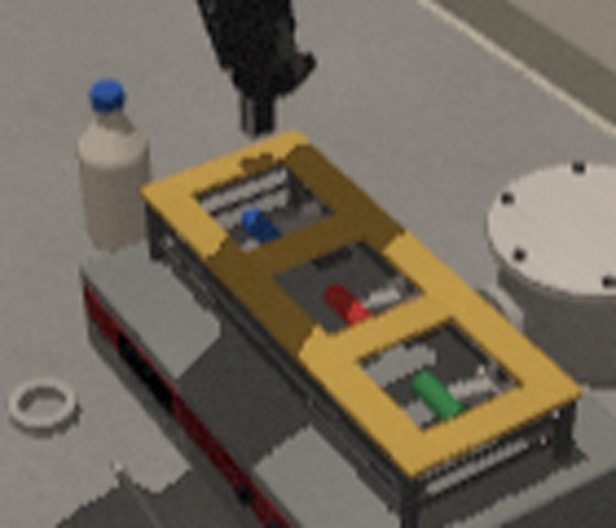

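The shut gripper is above the blue window with the handle at (253,196), measured (0.5735, 0.1519). I correct by 4 mm in y and descend.

Emit:
servo_tool:
  targets:
    - [[0, -0.08, 0], 0]
    - [[0, 0, 0.4], 0]
    - [[0, 0, 0.4], 0]
    - [[0, 0, 0.4], 0]
    - [[0, 0, 0.1], 0]
    - [[0, 0, 0], 0]
    - [[0, 0, 0], 0]

```text
clock: 4.5
position: [0.573, 0.1512, 0.1471]
tool_rot: [3.141, 0.001, 3.099]
force: [-0.1, -0.3, -0.4]
grip_width: -0.0
```

Run:
```python
from w import *
s=bot.observe();print(s["clock"],s["position"],s["force"],s["tool_rot"])
for n in("side","wrist"):
    im=bot.grab_frame(n);x=cv2.resize(im[110:230,185:325],None,fx=4.4,fy=4.4,interpolation=cv2.INTER_CUBIC) if n=="side" else im
    cv2.imwrite(f"pics/{n}4.png",x)
```

```text
4.5 [0.57299888 0.15117926 0.14713145] [-0.05299422 -0.2991654  -0.44802417] [3.14123719e+00 1.08151564e-03 3.09917121e+00]
```

View pics/side4.png

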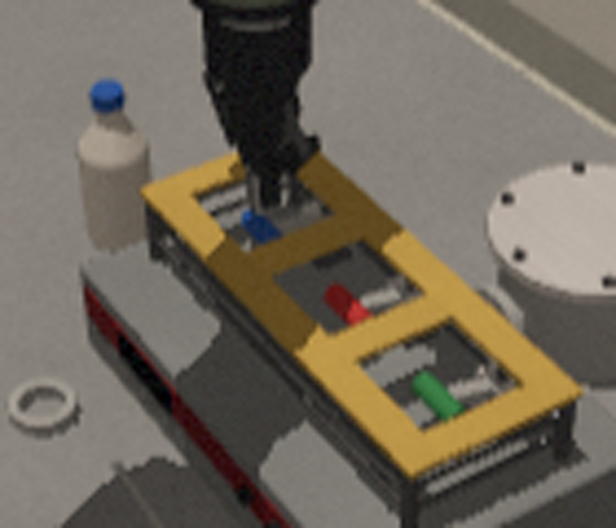

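View pics/wrist4.png

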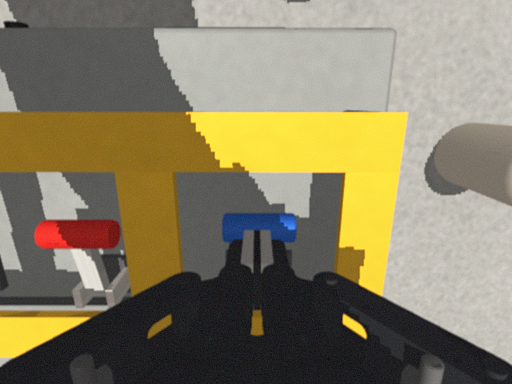

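Tips are inside the blue window just above the handle (260,227), clear of the frame. I press in steps.

Emit:
servo_tool:
  targets:
    - [[0, 0, 0.12], 0]
    - [[0, 0, 0.12], 0]
    - [[0, 0, 0.12], 0]
    - [[0, 0, 0.1], 0]
    - [[0, 0, 0.1], 0]
    - [[0, 0, 0], 0]
    - [[0, 0, 0], 0]

```text
clock: 5.48
position: [0.5728, 0.1511, 0.1184]
tool_rot: [3.142, 0.0, 3.099]
force: [0.3, 0.5, 0.7]
grip_width: -0.0002
```

Emit:
servo_tool:
  targets:
    - [[0, 0, 0.06], 0]
    - [[0, 0, 0.06], 0]
    - [[0, 0, 0.04], 0]
    - [[0, 0, 0], 0]

```text
clock: 5.98
position: [0.5726, 0.1512, 0.1102]
tool_rot: [-3.142, 0.0, 3.099]
force: [-0.9, -0.1, 0.9]
grip_width: 0.0002
```

Run:
```python
from w import *
s=bot.observe();print(s["clock"],s["position"],s["force"],s["tool_rot"])
for n in("side","wrist"):
    im=bot.grab_frame(n);x=cv2.resize(im[110:230,185:325],None,fx=4.4,fy=4.4,interpolation=cv2.INTER_CUBIC) if n=="side" else im
    cv2.imwrite(f"pics/{n}5.png",x)
```

```text
5.975 [0.57264661 0.15117118 0.11020998] [-0.91362242 -0.08683911  0.88312654] [-3.14157616e+00  8.24972848e-05  3.09933826e+00]
```

View pics/wrist5.png

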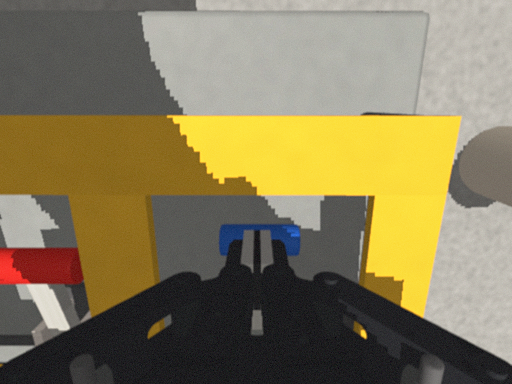

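View pics/side5.png

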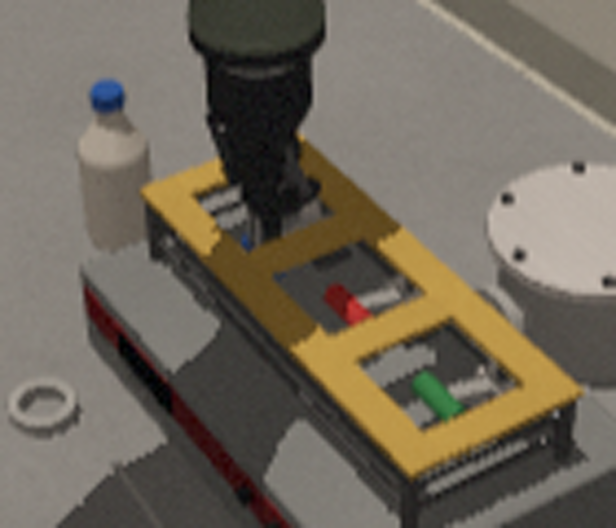

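The handle is going down and the frame is clear. I continue until the stop shows in the force.

Emit:
servo_tool:
  targets:
    - [[0, 0, 0.03], 0]
    - [[0, 0, 0.02], 0]
    - [[0, 0, 0], 0]
    - [[0, 0, 0], 0]

```text
clock: 6.58
position: [0.5728, 0.1513, 0.1095]
tool_rot: [3.141, 0.001, 3.099]
force: [-10.0, -2.0, 32.0]
grip_width: 0.0001
```

At z=0.1095 the force rises to 32 N, so the lever is on its stop (bar top expected at 0.110). I hold for one row, then rise.

Emit:
servo_tool:
  targets:
    - [[0, 0, -0.02], 0]
    - [[0, 0, -0.3], 0]
    - [[0, 0, -0.5], 0]
    - [[0, 0, -0.5], 0]
    - [[0, 0, -0.5], 0]
    - [[0, 0, -0.3], 0]
    - [[0, 0, 0], 0]
    - [[0, 0, 0], 0]

```text
clock: 7.58
position: [0.5722, 0.1511, 0.213]
tool_rot: [-3.141, -0.001, 3.099]
force: [-1.0, -0.2, -0.5]
grip_width: -0.0
```

Run:
```python
from w import *
s,c,im=wrist("pics/w6.png");print(s["clock"],s["position"],s["force"],s["tool_rot"])
im=bot.grab_frame("side");cv2.imwrite("pics/side6.png",cv2.resize(im[110:230,185:325],None,fx=4.4,fy=4.4,interpolation=cv2.INTER_CUBIC))
```

```text
yel -1 [0.5724 0.0813] [0.2772 0.1416] 87.6
yel 0 [0.5685 0.0411] [0.0821 0.0829] 87.6
blue [234 181  50  19 868] [257.8 189.8] [array([0.5739, 0.1515]), array([0.5676, 0.1517])]
red [  94  192   61   20 1137] [124.4 201.6] [array([0.58  , 0.0294]), array([0.5732, 0.0401])]
green [  0 190  12  21 196] [  4.3 200.9] [array([ 0.5748, -0.08  ]), array([ 0.5684, -0.0599])]
7.575 [0.57217955 0.15105647 0.21297754] [-1.04751063 -0.21354578 -0.51508395] [-3.14112566e+00 -1.08076644e-03  3.09940523e+00]
```

View pics/w6.png

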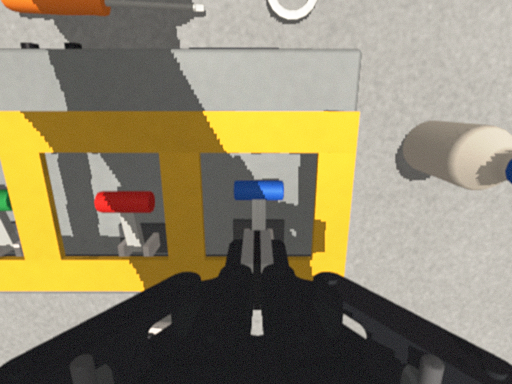

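View pics/side6.png

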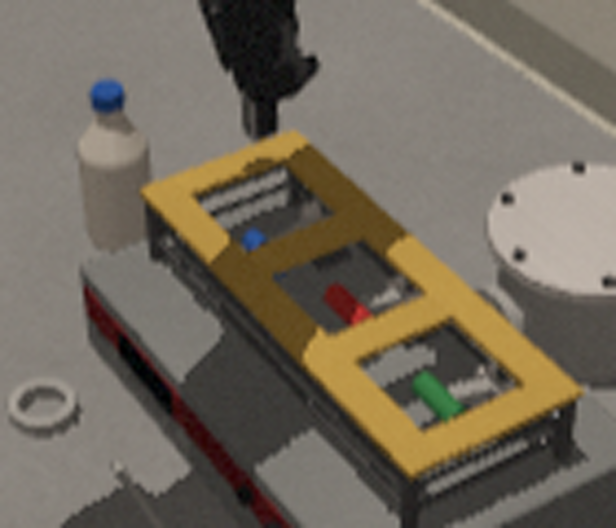

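Blue stays down. At z=0.101 its handle casts to (0.5739, 0.1515), the same xy as when it was up, so it is fully down. Red is unchanged. Next, green at about (0.567, -0.072).

Emit:
servo_tool:
  targets:
    - [[0, -0.5, 0], 0]
    - [[0, -0.6, 0], 0]
    - [[0, -0.7, 0], 0]
    - [[-0.04, -0.7, 0], 0]
    - [[-0.04, -0.7, 0], 0]
    - [[0, -0.6, 0], 0]
    - [[0, -0.5, 0], 0]
    - [[0, -0.16, 0], 0]
    - [[0, 0, 0], 0]
    - [[0, 0, 0], 0]

```text
clock: 8.93
position: [0.5673, -0.0706, 0.2137]
tool_rot: [3.141, -0.0, 3.101]
force: [-0.0, 1.7, -0.1]
grip_width: -0.0001
```

Run:
```python
from w import *
s,c,im=wrist("pics/w7.png");print(s["clock"],s["position"],s["force"],s["tool_rot"])
```

```text
yel -1 [ 0.5683 -0.0028] [0.2748 0.1411] 87.7
yel 0 [0.5689 0.0384] [0.0823 0.0824] 87.7
red [ 363  186   61   21 1188] [392.7 196.2] [array([0.5803, 0.0525]), array([0.573 , 0.0421])]
green [ 228  184   55   22 1091] [254.8 194.6] [array([ 0.5736, -0.0729]), array([ 0.567 , -0.0725])]
8.925 [ 0.56726933 -0.07055092  0.2136544 ] [-0.03905006  1.69836993 -0.0808173 ] [ 3.14115096e+00 -1.66564440e-04  3.10071974e+00]
```

View pics/w7.png

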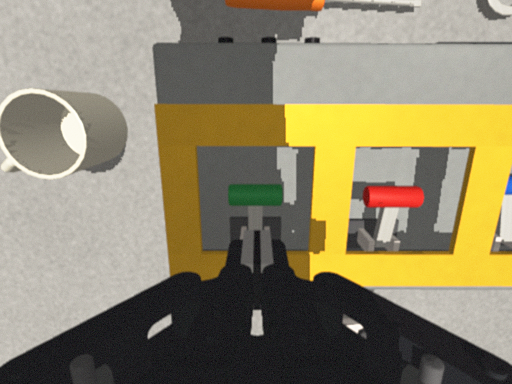

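Green handle is at (255,195), giving (0.567, -0.0725); the tool is 2 mm off. I correct and descend.

Emit:
servo_tool:
  targets:
    - [[0, -0.04, 0], 0]
    - [[0, 0, 0.4], 0]
    - [[0, 0, 0.4], 0]
    - [[0, 0, 0.4], 0]
    - [[0, 0, 0.12], 0]
    - [[0, 0, 0], 0]
    - [[0, 0, 0], 0]

```text
clock: 9.85
position: [0.5675, -0.0738, 0.1486]
tool_rot: [-3.142, 0.001, 3.099]
force: [0.8, -0.8, 0.6]
grip_width: 0.0001
```

Run:
```python
from w import *
s,c,im=wrist("pics/w8.png");print(s["clock"],s["position"],s["force"],s["tool_rot"])
```

```text
yel -1 [0.6247 0.0387] [0.0728 0.0329] 87.6
yel -1 [ 0.5486 -0.0447] [0.1905 0.1052] 87.4
red [ 403  213   86   29 2279] [445.4 226.9] [array([0.5834, 0.0574]), array([0.5734, 0.0426])]
green [ 223  211   74   29 1816] [260.2 223.5] [array([ 0.5754, -0.0722]), array([ 0.5663, -0.0721])]
9.85 [ 0.56746964 -0.07380303  0.14856887] [ 0.78265943 -0.84460294  0.62544978] [-3.14155054e+00  1.03353748e-03  3.09935317e+00]
```

View pics/w8.png

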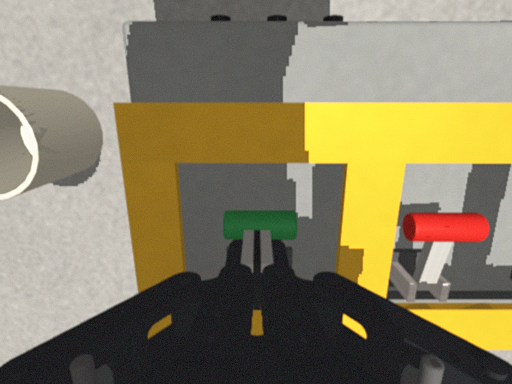

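Tips are in the green window, centred over the handle (260,224), with the frame clear.

Emit:
servo_tool:
  targets:
    - [[0, 0, 0.12], 0]
    - [[0, 0, 0.12], 0]
    - [[0, 0, 0.12], 0]
    - [[0, 0, 0.12], 0]
    - [[0, 0, 0.12], 0]
    - [[0, 0, 0.08], 0]
    - [[0, 0, 0.06], 0]
    - [[0, 0, 0], 0]
    - [[0, 0, 0], 0]

```text
clock: 11.02
position: [0.5665, -0.0738, 0.1105]
tool_rot: [-3.142, -0.001, 3.099]
force: [-4.9, 1.2, 6.9]
grip_width: -0.0004
```

Emit:
servo_tool:
  targets:
    - [[0, 0, 0.02], 0]
    - [[0, 0, 0.01], 0]
    - [[0, 0, 0], 0]
    - [[0, 0, 0], 0]
    - [[0, 0, 0], 0]
    - [[0, 0, 0], 0]

```text
clock: 11.78
position: [0.5667, -0.0738, 0.1097]
tool_rot: [-3.142, -0.001, 3.099]
force: [-7.9, 0.3, 19.1]
grip_width: -0.0004
```

Run:
```python
from w import *
s,c,im=wrist("pics/w9.png");print(s["clock"],s["position"],s["force"],s["tool_rot"])
for n in("side","top"):
    im=bot.grab_frame(n);c=bot.get_calibration(n);cv2.imwrite(f"pics/{n}9.png",cv2.resize(im[110:230,185:325] if n=="side" else im[120:240,130:400],None,fx=4.4 if n=="side" else 2.9,fy=4.4 if n=="side" else 2.9,interpolation=cv2.INTER_CUBIC))
    for k in("blue","red","green"):
        N,l,st,ce=cv2.connectedComponentsWithStats(masks(im)[k])
        for i in range(1,N):
            if st[i,4]>12: print(n,k,st[i],ce[i].round(1))
```

```text
yel -1 [ 0.5392 -0.0604] [0.159  0.0872] 87.6
red [ 442  242   70   37 2342] [478.  259.6] [array([0.5862, 0.0528]), array([0.5732, 0.0349])]
green [ 220  223   81   31 1443] [262.6 234.1] [array([ 0.565, -0.071]), array([ 0.5549, -0.0711])]
11.775 [ 0.56666801 -0.07383208  0.10973987] [-7.93537766  0.30512813 19.10213415] [-3.14154473e+00 -6.28501489e-04  3.09923988e+00]
side blue [157  72  41  34 918] [176.8  88.5]
side blue [  0  84  17  18 110] [ 4.7 93.7]
side blue [206 129   7   6  37] [208.9 131.4]
side red [259 175  10   8  44] [262.9 178.6]
side red [204 176  10  13  32] [208.  182.2]
side red [224 199  16  21  74] [231.6 210.1]
side green [278 201   5   6  13] [279.8 203.5]
top blue [214 176  13   4  39] [219.8 177.8]
top blue [136 179   9   8  62] [139.9 182.4]
top red [255 175  15   5  66] [261.9 177.2]
```

View pics/side9.png

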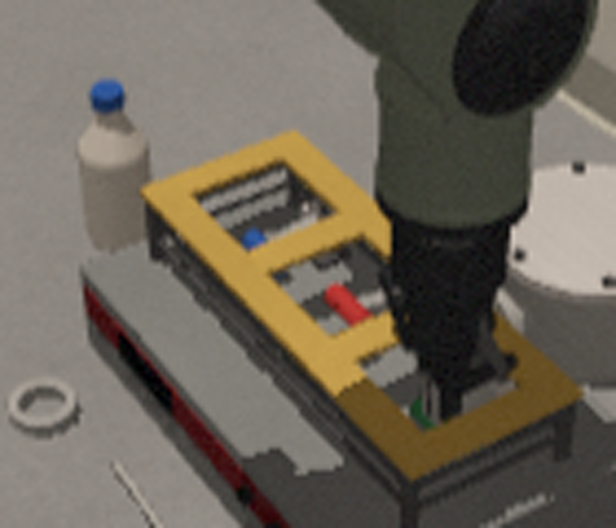

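View pics/w9.png

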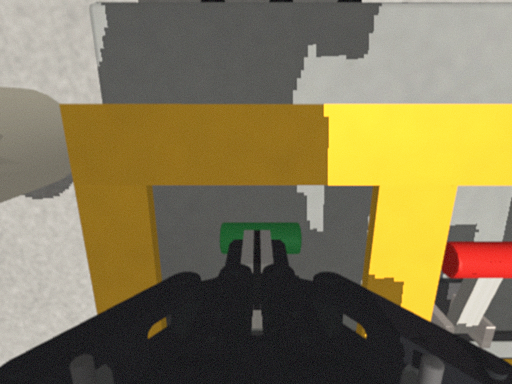

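Green is on its stop with 19 N at z=0.1097, blue is still down, and the red pixel centroids are identical to the start. Handing in.

Run:
```python
from workcell import bot
print(bot.job_done()); s=bot.observe(); print(s["clock"],s["position"],s["force"])
```

```text
the job is handed in; nothing more can be done
None
the job is handed in; nothing more can be done
```

I pressed the blue lever to its stop through its window, then pressed the green lever to its stop and handed the job in while holding it, at about 12 s of the 42 s allowed. The hand-in reports no verdict.

- **Blue:** the force rose to 32 N with the fingertips at z = 0.1095 m. The expected bar top at the stop is 0.110 m. After I lifted off, the wrist image showed the lever had stayed down, and it still looked down in the last side and top pictures.
- **Green:** the last reading was 19 N upward with the fingertips at z = 0.1097 m. A sideways force of about 8 N came with it.
- **Red:** its position in the side and top pictures was the same to 0.1 pixel before and after.
- **Guard and console:** the fingers stayed clear of the frame in every picture.
- **Loose items:** I measured only the bottle, and its cap was unmoved in both views. The mug, screwdriver and flange were not measured at the end, but the arm went nowhere near them.

The top and wrist cameras disagreed by 1–3 mm on handle positions. I used the wrist values.

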